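Raise the ratchet decorating stand three clicks and set the ring on it

ROBOT

A 6-joint arm with a two-finger parallel gripper is mounted at the origin on a cart in front of the work surface, level with it; the furniture and walls round the work are solid. World frame = base frame: x ahead of the robot, y to its left, z up, the work surface at z = 0. Lengths are in m, angles in rad, forces in N, time in s.
With the tool pointing down it reaches from about 0.3 to 0.85 m from the base axis. Payload 5.4 kg.
Tool frame: the origin (TCP) lies midway between the tips of the shut fingers; the grasp point (between the pads) lies 19 mm behind it; z points along the fingers, y is the direction in which the jaws open and shut (so a half turn about z gives the same grasp; the last joint's range is limited). The gripper opens to 85 mm and grips with 20 to 120 N. Pads are 22 mm wide; open, the fingers measure 114 mm over their backs; the gripper's body (76 mm by 85 mm) begins 54 mm behind the grasp point. The pads swing forward as they close: fully open they stand 13 mm farther back than shut.
Start: joints at [-1.505, 0.158, 1.597, -0, 1.386, -0.21], TCP at [0.157, -0.553, 0.231] pointing down, gripper open.
Joint ranges: [-2.91, 2.91], [-0.94, 2.29], [0.18, 2.7], [-1.29, 4.43], [0.17, 2.64], [-3, 3]. Speed limits (rad/s): [2.57, 2.57, 3.14, 3.14, 3.14, 3.14].

INTERFACE

Orientations are given as [roll, pitch, yaw] about the fixed x, y, z axes, in that order (R = Rz(yaw) Ry(pitch) Rx(roll)).
In Python, from workcell import ctrl gives the robot as it stands.
- The arm moves only by the tool servo_tool, never from a script. Its argument "commands" is one flat list of numbers, 5 for each row, row after row: the shift along the tool's x, y, z in mm, then the turn about the tool's z in degrees, then the gripper command: -1 is shut, 1 is fully open, values between are in proportion. A call has 1 to 10 rows; each row is the pose to reach, as a shift and turn from the pose measured when the call began, along the tool's axes at that moment; what a row does not reach only later rows make up. A row lasts 1/12 s, in which the tool goes at most 41.7 mm and 7.16 degrees, less where a joint would pass 70% of its speed; a pose out of reach is approached as far as the arm can. A call with a gripper value outside its range is refused whole. The fingers move at their own pace and stop on an object; "grip_force" is the grip in N (left out, the last holds). Time passes only in rows, so rows that repeat a pose let the fingers close. It gives the time, the measured TCP pose, the force and the opening at its end, in the units of the state.
- ctrl.sense(): the state, without advancing time (a new reading comes with each control period).
- ctrl.get_image(name): name is "side" or "top" or "wrist"; returns (picture, depth): 400x640x3 uint8, red, green, blue; 400x640 float32, m along the optical axis (not along the pixel's ray), 0 where there is no reading.
- ctrl.camera_info(name): a dict with "K" (3x3 intrinsics, pixels), "distortion" ([k1, k2, p1, p2, k3] as OpenCV has them; the pictures are not rectified), "rvec" (rotation vector, rad) and "tvec" (3), from world to camera coordinates, as OpenCV has them. Camera axes: x right, y down, z forward; pixel columns grow to the right and rows downward; lengths in m; the calibration is good to about 2 mm. A picture is of the moment at which its call begins: read the wrist's pose just before it. camera_info takes no time and is no camera call; for the wrist camera it gives the pose at the moment of the call.
- ctrl.finish_job(): hands the job in, once; it reports no verdict.
The state is a dict: "t": time; "joints": joint angles; "joint_velocities": joint speeds; "joint_efforts": joint torques, N m; "position": TCP position; "ee_rot": TCP orientation; "force": force on the tool from outside, world axes, zero at the start; "torque": the same for the moment, N m; "finger_gap": opening from 0.0 (shut) to 1.0 (fully open).
Only numpy, scipy, OpenCV 4.12 (cv2) and the standard library are available. Lean on these libraries where they do the work, as an engineer would, in place of code of your own. Each camera call takes 0.05 s, during which the arm holds its last target.

TASK

Set up the ratchet decorating stand: lift its column by the blue grip tab exactly three clicks up from where it rests now, feeling for each click because the notches are hidden and unevenly spaced (and it cannot be lowered again), then let it down gently onto the catch, neither dropping it nor pressing down hard, and let go of the tab. Then stand the small steel ring upright in the middle of the raised plate, leaving everything else where it is.

Things in the scene. Friction and masses are not known exactly. Their poses are not given: they have to be found in the camera images.
- stand: Ratchet stand, screwed down: white base 150 x 120 x 12 mm and white square housing 50 x 50 mm, 120 mm high, in which a toothed steel column slides straight up. Origin: centre of the base's underside, under the column; z up; grip tab on its -x side, pawl box with black knob (leave alone) at the top of its +x side. The spring catch clicks under each tooth and stops the column coming down.
- column (a joint): Rise of the column in m, + up; 0 = lowest notch, end stop 0.106. Starts resting in one of the lowest five notches (hidden, unevenly 8 to 16 mm apart). Pull felt at the tab: about 3.5 N (weight) between teeth; it climbs by 4 to 9 N over the 4 to 6 mm before a click, then drops at once, for a moment even below the weight. Go 2 to 3 mm past the drop before letting down: then the catch is under.
- grip_tab (a point): Middle of the upright blue grip tab on the column: 26 mm along the stand's x, 14 mm thick along its y (pinch it across this), 40 mm of it above the plate's level. This point is 18 mm below its top, 22 mm above the plate's level, 89 mm from the column's axis towards the stand's -x. Axes as the stand's. It rises with the column.
- plate_top (a point): Centre of the upper face of the round aluminium plate, 96 mm across and 7 mm thick, on top of the column; it rises with it. Its near edge is 28 mm from the tab.
- ring_mid (a point): Steel pastry ring (the only ring on the worktop), open at both ends, 52 mm across, 31 mm high, 40 g, standing upright on the worktop. This point is on its axis, half-way up (15.5 mm above its lower edge); z along its axis.
- spice: Spice jar with a dark lid, 44 mm across, 105 mm high; a bystander, leave it alone. Origin: centre of its underside.
- wind_timer: Red and white wind-up timer, 62 mm across, 45 mm high; a bystander, leave it alone. Origin: centre of its underside.
- honey: Honey jar with a green lid, 64 x 68 x 84 mm; a bystander, leave it alone. Origin: centre of its underside.
There are look-alikes about, which are no part of the job. What is shaped like the part that bears ring_mid but green or yellow is not meant.

How it is judged:
On the way:
1. the column has been raised by exactly three clicks, rests on the catch and has been let go (((value of joint column between 0.021 and 0.027 m and distance of plate_top from where it was at the start of the episode between 0.0205 and 0.0275 m) or (value of joint column between 0.029 and 0.035 m and distance of plate_top from where it was at the start of the episode between 0.0205 and 0.0275 m) or (value of joint column between 0.045 and 0.051 m and distance of plate_top from where it was at the start of the episode between 0.0285 and 0.0355 m) or (value of joint column between 0.061 and 0.067 m and distance of plate_top from where it was at the start of the episode between 0.0365 and 0.0435 m) or (value of joint column between 0.077 and 0.083 m and distance of plate_top from where it was at the start of the episode between 0.0445 and 0.0515 m)) and contact force between the fingers and column below 0.1 N and velocity of joint column between -0.01 and 0.01 m/s), for 0.2 s.
At the end, for the whole second after the job is handed in: The column rests on the catch three notches above the one it started in (within 3 mm of that notch's height); the ring stands upright (within 0.1 rad) and still on the plate, its axis within 15 mm of the plate's centre (((value of joint column between 0.021 and 0.027 m and distance of plate_top from where it was at the start of the episode between 0.0205 and 0.0275 m) or (value of joint column between 0.029 and 0.035 m and distance of plate_top from where it was at the start of the episode between 0.0205 and 0.0275 m) or (value of joint column between 0.045 and 0.051 m and distance of plate_top from where it was at the start of the episode between 0.0285 and 0.0355 m) or (value of joint column between 0.061 and 0.067 m and distance of plate_top from where it was at the start of the episode between 0.0365 and 0.0435 m) or (value of joint column between 0.077 and 0.083 m and distance of plate_top from where it was at the start of the episode between 0.0445 and 0.0515 m)) and contact force between the fingers and column below 0.1 N and horizontal distance between ring_mid and plate_top below 0.015 m and z of ring_mid in the frame of plate_top between 0.012 and 0.019 m and angle between ring_mid's own z axis and vertical below 0.1 rad and linear speed of ring below 0.02 m/s); the robot touches nothing.
It fails at once if the column is dropped (falls faster than 0.15 m/s) (velocity of joint column below -0.15 m/s).
It fails at once if the column is pressed hard onto the catch, or wrenched past it (over 25 N between them) (contact force between column and stand above 25 N).
It fails at once if a bystander is moved by more than 20 mm (distance of any of spice, wind_timer, honey from where it was at the start of the episode above 0.02 m).
It also fails if it takes over 72 s, if anything falls off the work surface, if the arm or the gripper's body presses on something with over 40 N, if the wrist force passes 120 N, or if a joint passes its speed limit or range.

## Working session

There is one attempt and no reset: what is moved stays moved. The work goes in short steps, Python scripts to look and compute and a tool call to move; the robot and the scene stay as the last step left them, time stands still between calls to the robot, and variables do not carry over. Pictures are saved under pics/ and viewed, and the job is handed in when it is done.

Besides the shell and the picture viewer there is one more tool, called after "Call:" as a command line: name --argument value ..., lists and objects as JSON in quotes. servo_tool: Moves the arm, as the interface text tells. Its arguments: {"type":"object","properties":{"commands":{"type":"array"},"grip_force":{"type":"number"}},"required":["commands"]}

```bash
mkdir -p pics; ls; cat > h.py <<'E'
import numpy as np,cv2
from workcell import ctrl
def cam(n):
    i=ctrl.camera_info(n);K=np.array(i["K"],float);D=np.array(i["distortion"],float);R,_=cv2.Rodrigues(np.array(i["rvec"],float));t=np.array(i["tvec"],float).ravel()
    return K,D,R,t
def cloud(n,dep,c=None):
    K,D,R,t=c or cam(n);h,w=dep.shape
    u,v=np.meshgrid(np.arange(w),np.arange(h))
    p=cv2.undistortPoints(np.stack([u,v],-1).reshape(-1,1,2).astype(float),K,D).reshape(h,w,2)
    P=np.dstack([p[...,0]*dep,p[...,1]*dep,dep])
    return (P-t)@R
E
python3 - <<'E'
from h import *
print(ctrl.sense())
for n in ("top","side","wrist"):
    c=cam(n);im,d=ctrl.get_image(n)
    cv2.imwrite(f"pics/{n}0.png",im[...,::-1]);np.savez(f"{n}0.npz",im=im,P=cloud(n,d,c),d=d)
    print(n,-c[2].T@c[3])
E
```

```text
pics
{'t': 0.0, 'joints': array([-1.50505218e+00,  1.59042729e-01,  1.59826325e+00, -3.45986386e-05,
        1.38619236e+00, -2.10079665e-01]), 'joint_velocities': array([-6.46975612e-04,  6.76390292e-05,  1.75481365e-03,  1.64106086e-04,
        9.50305714e-04,  6.23622550e-04]), 'joint_efforts': array([-9.64911706e-04, -3.96006560e+01, -3.31432092e+01, -4.57072247e-04,
        8.59213178e-03, -8.55058829e-06]), 'position': array([ 0.15653489, -0.55264649,  0.23030492]), 'ee_rot': array([-3.13972177e+00, -3.64156860e-04,  2.75829853e-01]), 'force': array([-0.06507432,  0.35801005,  0.1999708 ]), 'torque': array([-0.05170993,  0.03959349,  0.00694348]), 'finger_gap': 0.997421845849436}
top [ 0.2168814  -0.11083023  1.53999321]
side [0.28597222 0.72077486 0.79772114]
wrist [ 0.22489129 -0.53348014  0.37324429]
```

View pics/top0.png

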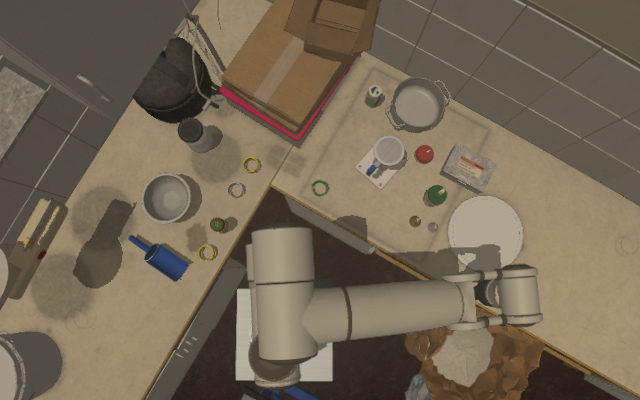

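View pics/side0.png

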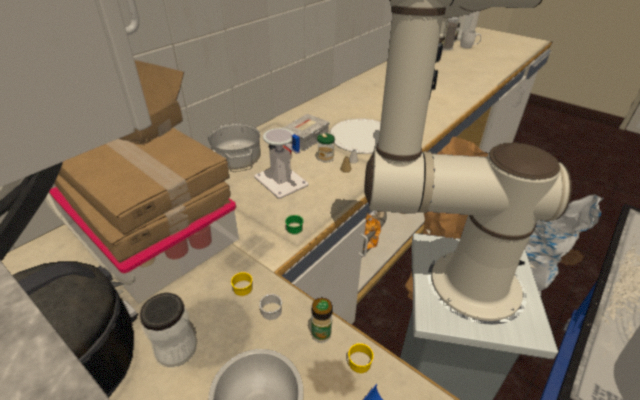

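View pics/wrist0.png

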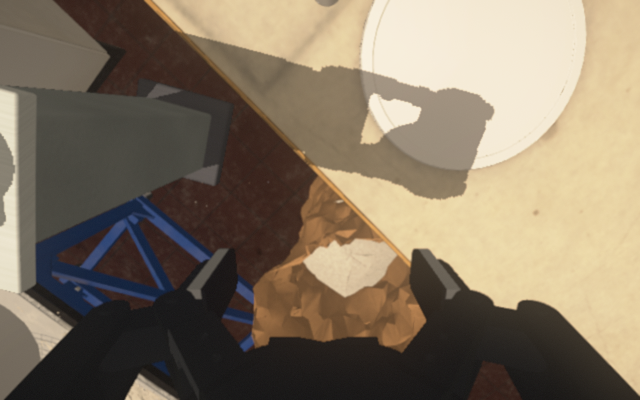

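The top view shows the stand's plate at about (390,151) with its tab at about (371,169). The steel ring is at about (237,189), the timer at (424,154) and the honey jar at (437,195). Next I'll measure them.

```bash
python3 - <<'E'
from h import *
z=np.load("top0.npz");im=z["im"];P=z["P"]
c=im[100:260,190:510];cv2.imwrite("pics/topc.png",cv2.resize(c,None,fx=2.5,fy=2.5,interpolation=cv2.INTER_CUBIC)[...,::-1])
for n,(u,v) in dict(plate=(390,151),tab=(372,170),ring=(237,189),timer=(424,154),honey=(437,195),pepper=(374,95),k1=(415,221),k2=(432,227),j=(217,225),bigjar=(192,130),pot=(418,104),gring=(320,187),yring=(252,165),plate2=(485,232),box=(470,170)).items(): print(n,P[v,u].round(3))
print(P[130:195:3,370].round(3))
s=np.load("side0.npz");i2=s["im"];print("side",s["P"][136,281].round(3),s["P"][142,296].round(3),s["P"][310,264].round(3))
cv2.imwrite("pics/sidec.png",cv2.resize(i2[110:350,200:400],None,fx=2.5,fy=2.5,interpolation=cv2.INTER_CUBIC)[...,::-1])
E
```

```text
plate [ 0.574 -0.335  0.178]
tab [ 0.506 -0.273  0.217]
ring [0.487 0.164 0.001]
timer [ 0.599 -0.472  0.045]
honey [ 0.453 -0.501  0.082]
pepper [ 0.783 -0.299  0.109]
k1 [ 0.372 -0.434  0.044]
k2 [ 0.353 -0.493  0.034]
j [0.353 0.206 0.106]
bigjar [0.656 0.291 0.135]
pot [ 0.788 -0.466  0.015]
gring [ 0.493 -0.121  0.005]
yring [ 0.571  0.115 -0.   ]
plate2 [ 0.337 -0.681  0.01 ]
box [ 0.539 -0.619  0.069]
[[ 0.697 -0.296  0.   ]
 [ 0.685 -0.296  0.002]
 [ 0.674 -0.295  0.003]
 [ 0.664 -0.295 -0.   ]
 [ 0.653 -0.295  0.002]
 [ 0.642 -0.295  0.001]
 [ 0.632 -0.295  0.   ]
 [ 0.618 -0.293  0.012]
 [ 0.606 -0.293  0.015]
 [ 0.595 -0.292  0.016]
 [ 0.586 -0.293  0.011]
 [ 0.574 -0.292  0.018]
 [ 0.519 -0.268  0.214]
 [ 0.509 -0.268  0.216]
 [ 0.5   -0.268  0.215]
 [ 0.533 -0.291  0.013]
 [ 0.522 -0.291  0.016]
 [ 0.514 -0.292  0.006]
 [ 0.504 -0.292 -0.   ]
 [ 0.494 -0.293 -0.004]
 [ 0.484 -0.292 -0.002]
 [ 0.473 -0.292 -0.001]]
side [ 0.567 -0.326  0.175] [ 0.505 -0.257  0.201] [0.486 0.193 0.032]
```

View pics/topc.png

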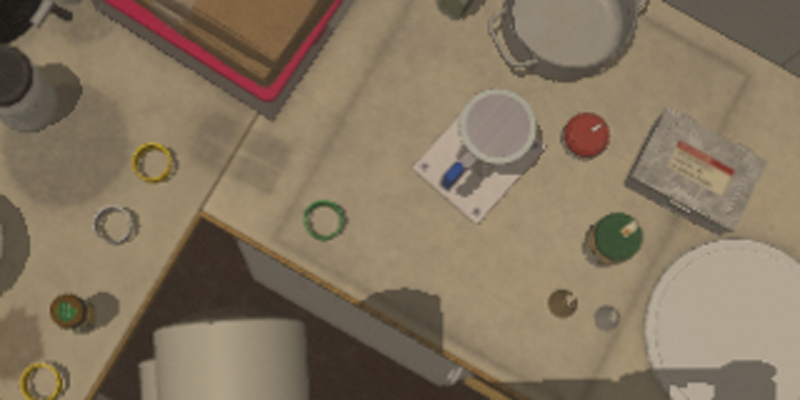

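View pics/sidec.png

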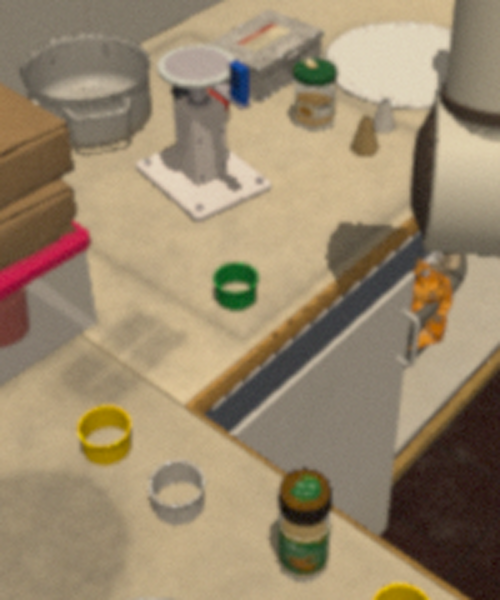

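```bash
python3 - <<'E'
from h import *
from scipy.optimize import least_squares
def circ(Q,r):
    f=lambda p:np.hypot(Q[:,0]-p[0],Q[:,1]-p[1])-r
    return least_squares(f,Q[:,:2].mean(0),loss="soft_l1",f_scale=.002).x
for n in("top","side"):
    z=np.load(n+"0.npz");im=z["im"].astype(int);P=z["P"]
    box=lambda a,b,c,d,e,f:(P[...,0]>a)&(P[...,0]<b)&(P[...,1]>c)&(P[...,1]<d)&(P[...,2]>e)&(P[...,2]<f)
    blue=(im[...,2]>im[...,0]+30)&(im[...,2]>im[...,1]+20)
    m=box(.51,.65,-.42,-.27,.165,.19)&~blue
    Q=P[m];print(n,"plate n",m.sum(),"mean",Q.mean(0).round(4),"med z",np.median(Q[:,2]).round(4),"ext",Q.min(0).round(3),Q.max(0).round(3))
    # boundary by min enclosing circle
    (c,r)=cv2.minEnclosingCircle(Q[:,:2].astype(np.float32));print(" mec",np.round(c,4),round(r,4))
    m=box(.46,.56,-.33,-.22,.15,.23)&blue
    Q=P[m];print("tab n",m.sum(),Q.mean(0).round(4),np.percentile(Q,[2,98],axis=0).round(3).tolist())
    T=Q[Q[:,2]>.205]
    if len(T)>5:
        r=cv2.minAreaRect((T[:,:2]*1000).astype(np.float32));print("toprect",r,len(T), T.mean(0))
    m=box(.44,.54,.13,.23,.012,.04)
    Q=P[m];print("ring n",m.sum(),Q.mean(0).round(4),Q.min(0).round(3),Q.max(0).round(3),"fit",circ(Q,.0255).round(4))
    (c,r)=cv2.minEnclosingCircle(Q[:,:2].astype(np.float32));print(" mec",np.round(c,4),round(r,4))
    # base
    m=box(.42,.72,-.45,-.2,.006,.018)&(im.min(-1)>140)
    if n=="top":
        Q=P[m];r=cv2.minAreaRect((Q[:,:2]*1000).astype(np.float32));print("base",r,m.sum())
E
```

```text
top plate n 776 mean [ 0.5753 -0.3288  0.1758] med z 0.1759 ext [ 0.511 -0.379  0.165] [ 0.627 -0.28   0.185]
 mec [ 0.5656 -0.317 ] 0.0663
tab n 32 [ 0.5113 -0.2709  0.2158] [[0.502, -0.28, 0.212], [0.522, -0.262, 0.22]]
toprect ((511.3428039550781, -271.20263671875), (10.7903470993042, 23.025959014892578), 45.522117614746094) 32 [ 0.51134908 -0.27094728  0.21584209]
ring n 63 [0.4816 0.1692 0.0287] [0.453 0.141 0.014] [0.506 0.194 0.04 ] fit [0.4796 0.1668]
 mec [0.4795 0.1674] 0.0271
base ((578.041259765625, -330.9543151855469), (112.78287506103516, 143.17117309570312), 47.98173141479492) 343
side plate n 449 mean [ 0.573  -0.3216  0.1734] med z 0.1738 ext [ 0.52  -0.377  0.165] [ 0.623 -0.271  0.188]
 mec [ 0.5607 -0.3203] 0.0643
tab n 109 [ 0.5072 -0.2637  0.1952] [[0.498, -0.276, 0.17], [0.52, -0.257, 0.215]]
toprect ((508.68658447265625, -269.3908386230469), (16.09543800354004, 23.557861328125), 45.30577087402344) 36 [ 0.50821178 -0.26617707  0.21124112]
ring n 243 [0.4781 0.1692 0.0232] [0.452 0.143 0.012] [0.503 0.196 0.034] fit [0.4778 0.1704]
 mec [0.4769 0.1697] 0.0272
```

```bash
cat >> h.py <<'E'
from scipy.spatial.transform import Rotation as Ro
def go(x,y,z,yaw_deg=None):
    s=ctrl.sense();R=Ro.from_euler("xyz",s["ee_rot"]).as_matrix()
    d=R.T@(np.array([x,y,z])-s["position"])*1000
    yaw=np.degrees(s["ee_rot"][2]);dt=None
    if yaw_deg is not None: dt=-((yaw_deg-yaw+180)%360-180)
    print("shift",d.round(1),"turn",dt,"| t",s["t"],"pos",s["position"].round(4),"rpy",np.degrees(s["ee_rot"]).round(2),"F",s["force"].round(2),"gap",round(s["finger_gap"],3),"j",s["joints"].round(2))
E
python3 -c "
from h import *
go(.509,-.270,.30,-42)"
```

```text
shift [ 416.2 -176.2  -69.1] turn 57.80131144275036 | t 0.15 pos [ 0.1565 -0.5528  0.2305] rpy [-1.7992e+02 -2.0000e-02  1.5800e+01] F [-0.29  0.17  0.17] gap 1.001 j [-1.51  0.16  1.6   0.    1.39 -0.21]
```

Call:
servo_tool --commands '[0, 0, -40, 0, 1, 30, -12, -69, 6, 1, 70, -30, -69, 13, 1, 110, -46, -69, 20, 1, 150, -63, -69, 27, 1, 190, -80, -69, 34, 1, 230, -97, -69, 41, 1, 270, -114, -69, 48, 1, 310, -131, -69, 55, 1, 350, -148, -69, 57.8, 1]'

```text
t: 0.98
position: [0.4239, -0.3382, 0.2996]
ee_rot: [-3.141, 0.001, -0.739]
force: [1.0, -1.6, 0.1]
finger_gap: 0.998
```

```bash
python3 -c "
from h import *
go(.509,-.270,.30,-42)"
```

```text
shift [  16.9 -107.8   -0.3] turn -0.35311651717879045 | t 0.9833 pos [ 0.4239 -0.3382  0.2996] rpy [-1.7996e+02  8.0000e-02 -4.2350e+01] F [ 1.01 -1.57  0.13] gap 0.998 j [-0.9   0.04  1.59  0.    1.51  1.41]
```

Call:
servo_tool --commands '[6, -40, 0, 0, 1, 12, -80, 0, 0, 1, 17, -108, 0, 0, 1, 17, -108, 0, 0, 1, 17, -108, 0, 0, 1, 17, -108, 0, 0, 1]'

```text
t: 1.48
position: [0.5088, -0.27, 0.2993]
ee_rot: [-3.141, 0.002, -0.739]
force: [0.4, -1.1, -1.4]
finger_gap: 1.001
```

```bash
python3 - <<'E'
from h import *
go(.509,-.270,.30,-42)
c=cam("wrist");im,d=ctrl.get_image("wrist")
cv2.imwrite("pics/w1.png",im[...,::-1]);P=cloud("wrist",d,c);np.savez("w1.npz",im=im,P=P)
im=im.astype(int);b=(im[...,2]>im[...,0]+40)&(im[...,2]>im[...,1]+20)&(P[...,2]>.15)&(P[...,2]<.24)
Q=P[b];print(len(Q),np.percentile(Q,[2,50,98],axis=0).round(4))
T=Q[Q[:,2]>np.percentile(Q[:,2],98)-.004];print(len(T),T.mean(0).round(4),cv2.minAreaRect((T[:,:2]*1000).astype(np.float32)))
m=(abs(P[...,2]-.1755)<.004)&(np.hypot(P[...,0]-.575,P[...,1]+.33)<.06)&~b
Q=P[m];print(len(Q),np.median(Q[:,2]),cv2.minEnclosingCircle(Q[:,:2].astype(np.float32)),Q.mean(0))
E
```

```text
shift [ 0.1 -0.1 -0.7] turn -0.3458422378495243 | t 1.4833 pos [ 0.5088 -0.27    0.2993] rpy [-1.7999e+02  1.2000e-01 -4.2350e+01] F [ 0.43 -1.11 -1.35] gap 1.001 j [-0.7   0.13  1.5   0.    1.52  1.61]
23 [[ 0.5064 -0.2788  0.2127]
 [ 0.5102 -0.2762  0.2139]
 [ 0.5121 -0.2736  0.2161]]
23 [ 0.5097 -0.2761  0.2141] ((509.7835693359375, -275.5603942871094), (2.4495763778686523, 7.655029296875), 48.280067443847656)
10245 0.1751064036876493 ((0.5769689679145813, -0.33001071214675903), 0.04825795441865921) [ 0.57816614 -0.33090429  0.17510121]
```

View pics/w1.png

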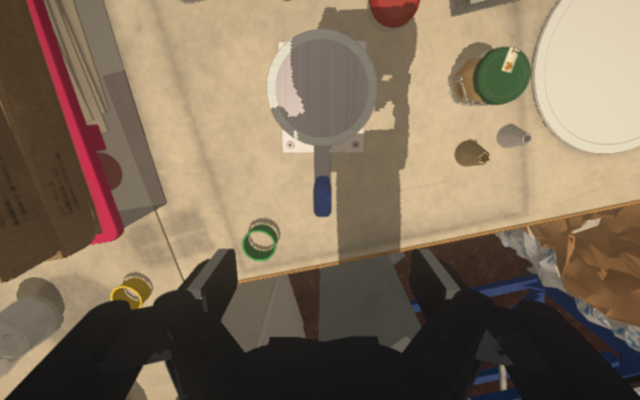

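Wrist view: the plate is centred at about (321,87) and the tab at (322,196), aligned with the image's vertical. The fitted radius of 48.3 mm matches the given plate size. Next I'll refine the tab.

```bash
python3 - <<'E'
from h import *
z=np.load("w1.npz");P=z["P"];b=np.zeros(P.shape[:2],bool);b[165:225,300:345]=1
m=b&(P[...,2]>.203)&(P[...,2]<.225)
T=P[m];print(len(T),T.mean(0),np.median(T[:,2]),cv2.minAreaRect((T[:,:2]*1000).astype(np.float32)))
m=b&(P[...,2]>.1)
print([P[v,322].round(3).tolist() for v in range(145,220,6)])
E
```

```text
565 [ 0.51185607 -0.27179607  0.21348499] 0.21428345815894365 ((510.744873046875, -270.45123291015625), (14.88809585571289, 26.231571197509766), 47.58929443359375)
[[0.542, -0.299, 0.175], [0.538, -0.295, 0.169], [0.533, -0.291, 0.168], [0.529, -0.287, 0.168], [0.525, -0.283, 0.168], [0.521, -0.28, 0.169], [0.52, -0.279, 0.19], [0.52, -0.279, 0.211], [0.517, -0.276, 0.215], [0.513, -0.273, 0.215], [0.51, -0.269, 0.215], [0.506, -0.266, 0.215], [0.501, -0.262, 0.212]]
```

```bash
python3 -c "
from h import *
go(.511,-.2703,.184,-42.35)"
```

```text
shift [  1.9  -1.7 115.4] turn -0.05632670750912894 | t 1.5333 pos [ 0.5086 -0.2705  0.2994] rpy [-1.7998e+02  1.1000e-01 -4.2410e+01] F [-0.08 -0.67  0.12] gap 1.002 j [-0.7   0.13  1.5   0.    1.52  1.61]
```

Call:
servo_tool --commands '[1.9, -1.7, 40, 0, 1, 1.9, -1.7, 75, 0, 1, 1.9, -1.7, 100, 0, 1, 1.9, -1.7, 115.4, 0, 0.3, 1.9, -1.7, 115.4, 0, 0.0, 1.9, -1.7, 115.4, 0, -0.2, 1.9, -1.7, 115.4, 0, -0.2]'

```text
t: 2.12
position: [0.5113, -0.2716, 0.1858]
ee_rot: [-3.141, -0.001, -0.741]
force: [-0.1, -0.4, 0.3]
finger_gap: 0.452
```

```bash
python3 -c "
from h import *
go(.511,-.2703,.184,-42.35)
im,d=ctrl.get_image('wrist');cv2.imwrite('pics/w2.png',im[...,::-1])"
```

```text
shift [-1.1 -0.8  1.8] turn -0.12490093309384065 | t 2.1167 pos [ 0.5113 -0.2716  0.1858] rpy [-1.7998e+02 -5.0000e-02 -4.2470e+01] F [-0.09 -0.38  0.28] gap 0.452 j [-0.7   0.21  1.64  0.    1.3   1.61]
```

View pics/w2.png

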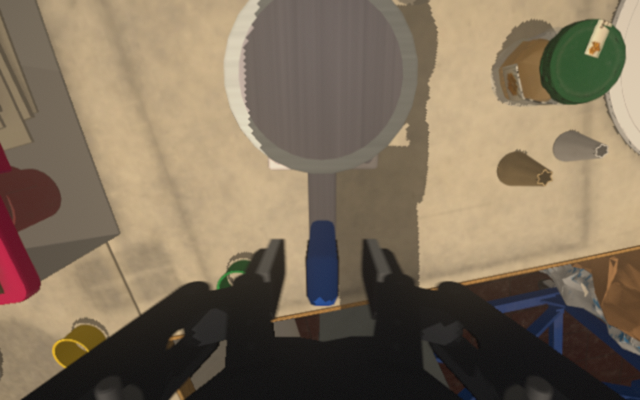

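The tab (about (322,262)) sits midway between the pads (283 and 364), so I'll close now.

Call:
servo_tool --commands '[0, 0, 0, 0, -0.4, 0, 0, 0, 0, -0.6, 0, 0, 0, 0, -1, 0, 0, 0, 0, -1, 0, 0, 0, 0, -1, 0, 0, 0, 0, -1]' --grip_force 50

```text
t: 2.67
position: [0.5127, -0.2721, 0.1881]
ee_rot: [-3.141, -0.005, -0.74]
force: [1.0, 1.0, 6.4]
finger_gap: 0.154
```

Call:
servo_tool --commands '[0, 0, -0.5, 0, -1, 0, 0, -0.5, 0, -1]'

```text
t: 2.83
position: [0.5127, -0.2721, 0.1884]
ee_rot: [-3.141, -0.005, -0.74]
force: [1.8, -0.6, -0.9]
finger_gap: 0.155
```

Call:
servo_tool --commands '[0, 0, -1, 0, -1]'

```text
t: 2.92
position: [0.5127, -0.2721, 0.1888]
ee_rot: [-3.141, -0.005, -0.74]
force: [3.4, -1.3, -4.4]
finger_gap: 0.157
```

Call:
servo_tool --commands '[0, 0, -1, 0, -1]'

```text
t: 3.0
position: [0.5126, -0.2721, 0.1892]
ee_rot: [-3.141, -0.005, -0.74]
force: [3.7, -1.7, -4.2]
finger_gap: 0.157
```

Call:
servo_tool --commands '[0, 0, -1, 0, -1]'

```text
t: 3.08
position: [0.5127, -0.2721, 0.1896]
ee_rot: [-3.141, -0.005, -0.74]
force: [2.9, -1.2, -3.5]
finger_gap: 0.156
```

Call:
servo_tool --commands '[0, 0, -2, 0, -1]'

```text
t: 3.17
position: [0.5126, -0.2721, 0.1911]
ee_rot: [-3.141, -0.005, -0.74]
force: [3.1, -1.6, -4.4]
finger_gap: 0.154
```

Call:
servo_tool --commands '[0, 0, -2, 0, -1]'

```text
t: 3.25
position: [0.5126, -0.2721, 0.193]
ee_rot: [-3.141, -0.005, -0.74]
force: [4.2, -1.4, -4.0]
finger_gap: 0.15
```

Call:
servo_tool --commands '[0, 0, -2, 0, -1]'

```text
t: 3.33
position: [0.5126, -0.2721, 0.195]
ee_rot: [-3.141, -0.005, -0.74]
force: [3.4, -0.8, -4.0]
finger_gap: 0.155
```

Call:
servo_tool --commands '[0, 0, -2, 0, -1]'

```text
t: 3.42
position: [0.5126, -0.2721, 0.1971]
ee_rot: [-3.141, -0.005, -0.74]
force: [2.8, -1.8, -3.6]
finger_gap: 0.155
```

Call:
servo_tool --commands '[0, 0, -1.5, 0, -1]'

```text
t: 3.5
position: [0.5126, -0.2721, 0.1988]
ee_rot: [-3.141, -0.005, -0.74]
force: [3.4, -2.0, -7.0]
finger_gap: 0.154
```

Call:
servo_tool --commands '[0, 0, -1.5, 0, -1]'

```text
t: 3.58
position: [0.5126, -0.2721, 0.1997]
ee_rot: [-3.141, -0.005, -0.74]
force: [7.0, -2.8, -13.2]
finger_gap: 0.156
```

Call:
servo_tool --commands '[0, 0, -1.5, 0, -1]'

```text
t: 3.67
position: [0.5126, -0.2721, 0.2]
ee_rot: [-3.141, -0.005, -0.74]
force: [6.0, -3.7, -12.8]
finger_gap: 0.153
```

Call:
servo_tool --commands '[0, 0, -1.5, 0, -1]'

```text
t: 3.75
position: [0.5126, -0.2721, 0.2001]
ee_rot: [-3.141, -0.004, -0.74]
force: [6.6, -4.6, -12.2]
finger_gap: 0.152
```

Call:
servo_tool --commands '[0, 0, -2, 0, -1]'

```text
t: 3.83
position: [0.5126, -0.2721, 0.2003]
ee_rot: [-3.14, -0.004, -0.74]
force: [9.1, -4.8, -15.8]
finger_gap: 0.153
```

Call:
servo_tool --commands '[0, 0, -2, 0, -1]'

```text
t: 3.92
position: [0.5126, -0.2721, 0.2004]
ee_rot: [-3.14, -0.004, -0.74]
force: [7.6, -5.2, -13.9]
finger_gap: 0.151
```

```bash
python3 - <<'E'
from h import *
for n in("wrist","side"):
    c=cam(n);im,d=ctrl.get_image(n);P=cloud(n,d,c)
    cv2.imwrite(f"pics/{n}3.png",im[...,::-1] if n=="wrist" else cv2.resize(im[90:210,200:400],None,fx=4,fy=4,interpolation=cv2.INTER_CUBIC)[...,::-1])
    m=(P[...,2]>.165)&(P[...,2]<.215)&(np.hypot(P[...,0]-.577,P[...,1]+.33)<.044)
    print(n,m.sum(),np.median(P[m][:,2]))
print(ctrl.sense())
P=np.load("side0.npz")["P"];m=(P[...,2]>.165)&(P[...,2]<.215)&(np.hypot(P[...,0]-.577,P[...,1]+.33)<.044);print(np.median(P[m][:,2]))
E
```

```text
wrist 24740 0.18725901079206728
side 268 0.18630127013272602
{'t': 4.0167, 'joints': array([-6.96783811e-01,  1.93133447e-01,  1.61958559e+00,  1.28466288e-03,
        1.32505169e+00,  1.61381249e+00]), 'joint_velocities': array([-0.00037598, -0.00090412, -0.00039537,  0.00096232,  0.00147172,
       -0.00049286]), 'joint_efforts': array([  0.05422329, -47.41818666, -35.29131532,  -0.19287877,
         2.54099205,   0.25349507]), 'position': array([ 0.51258736, -0.27209796,  0.20046269]), 'ee_rot': array([-3.1401822 , -0.00376456, -0.74011278]), 'force': array([  6.99128817,  -5.06597072, -13.32062026]), 'torque': array([-0.84854053, -1.190124  ,  0.27096691]), 'finger_gap': 0.15379929598304895}
0.1740953810393873
```

View pics/wrist3.png

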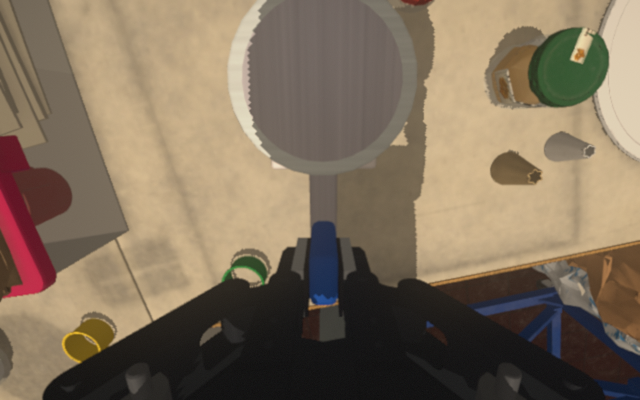

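View pics/side3.png

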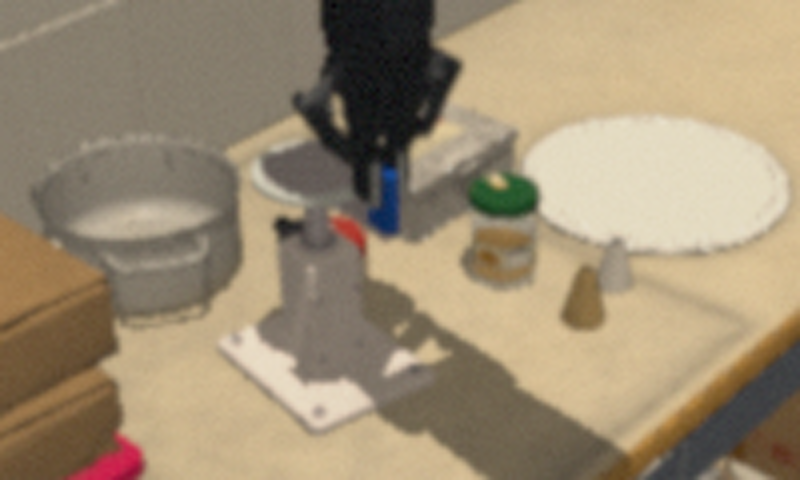

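The plate has risen 12.2 mm, the same as the tool, so the tab isn't slipping. This is the climb before click 1. I'll add a little +x to relieve the sideways load.

Call:
servo_tool --commands '[1, 0, -2, 0, -1]'

```text
t: 4.1
position: [0.5126, -0.2721, 0.2004]
ee_rot: [-3.14, -0.001, -0.74]
force: [2.1, -1.7, -12.0]
finger_gap: 0.156
```

Call:
servo_tool --commands '[1, 0, -2, 0, -1]'

```text
t: 4.18
position: [0.5126, -0.272, 0.2004]
ee_rot: [-3.14, 0.002, -0.74]
force: [3.6, -0.7, -13.5]
finger_gap: 0.154
```

Call:
servo_tool --commands '[0.6, 0, -2.6, 0, -1]'

```text
t: 4.27
position: [0.5125, -0.272, 0.2008]
ee_rot: [-3.14, 0.005, -0.74]
force: [5.9, -3.8, -18.3]
finger_gap: 0.151
```

Call:
servo_tool --commands '[0.6, 0, -2.6, 0, -1]'

```text
t: 4.35
position: [0.5125, -0.2719, 0.2012]
ee_rot: [-3.14, 0.007, -0.74]
force: [2.9, -1.8, -15.2]
finger_gap: 0.156
```

Call:
servo_tool --commands '[0.6, 0, -2.4, 0, -1]'

```text
t: 4.43
position: [0.5124, -0.2719, 0.2015]
ee_rot: [-3.14, 0.009, -0.74]
force: [4.3, -2.3, -16.4]
finger_gap: 0.152
```

Call:
servo_tool --commands '[0.6, 0, -2.4, 0, -1]'

```text
t: 4.52
position: [0.5124, -0.2719, 0.2018]
ee_rot: [-3.14, 0.011, -0.74]
force: [4.9, -2.7, -16.8]
finger_gap: 0.153
```

Call:
servo_tool --commands '[0.6, 0, -2.4, 0, -1]'

```text
t: 4.6
position: [0.5124, -0.2718, 0.2024]
ee_rot: [-3.14, 0.014, -0.74]
force: [2.6, -1.3, -8.3]
finger_gap: 0.151
```

Call:
servo_tool --commands '[0.2, 0, -1, 0, -1]'

```text
t: 4.68
position: [0.5124, -0.2719, 0.2036]
ee_rot: [-3.14, 0.015, -0.74]
force: [-0.1, 1.8, 2.0]
finger_gap: 0.156
```

Call:
servo_tool --commands '[0, 0, -1, 0, -1]'

```text
t: 4.77
position: [0.5124, -0.2718, 0.2054]
ee_rot: [-3.14, 0.015, -0.739]
force: [0.8, -0.2, -4.1]
finger_gap: 0.157
```

Call:
servo_tool --commands '[0, 0, -1, 0, -1]'

```text
t: 4.85
position: [0.5124, -0.2719, 0.2073]
ee_rot: [-3.14, 0.014, -0.739]
force: [-0.7, 0.7, -3.5]
finger_gap: 0.15
```

Click 1 came at z≈0.203. On to the second.

Call:
servo_tool --commands '[0.3, 0, -1.5, 0, -1]'

```text
t: 4.93
position: [0.5124, -0.2719, 0.2095]
ee_rot: [-3.14, 0.015, -0.739]
force: [-1.0, 2.9, -4.1]
finger_gap: 0.154
```

Call:
servo_tool --commands '[0.3, 0, -1.5, 0, -1]'

```text
t: 5.02
position: [0.5124, -0.2719, 0.2115]
ee_rot: [-3.141, 0.015, -0.739]
force: [-0.1, 1.8, -4.0]
finger_gap: 0.153
```

Call:
servo_tool --commands '[0.3, 0, -1.5, 0, -1]'

```text
t: 5.1
position: [0.5124, -0.2719, 0.2135]
ee_rot: [-3.141, 0.016, -0.739]
force: [-1.0, 1.5, -4.7]
finger_gap: 0.156
```

Call:
servo_tool --commands '[0.3, 0, -1.5, 0, -1]'

```text
t: 5.18
position: [0.5124, -0.2718, 0.2151]
ee_rot: [-3.141, 0.017, -0.739]
force: [-0.7, 1.2, -9.1]
finger_gap: 0.153
```

Call:
servo_tool --commands '[0.5, 0, -2, 0, -1]'

```text
t: 5.27
position: [0.5123, -0.2718, 0.216]
ee_rot: [-3.141, 0.019, -0.739]
force: [2.3, -0.5, -14.4]
finger_gap: 0.151
```

Call:
servo_tool --commands '[0.5, 0, -2, 0, -1]'

```text
t: 5.35
position: [0.5123, -0.2718, 0.2164]
ee_rot: [-3.141, 0.02, -0.739]
force: [2.1, -0.4, -15.4]
finger_gap: 0.155
```

Call:
servo_tool --commands '[0.5, 0, -2, 0, -1]'

```text
t: 5.43
position: [0.5123, -0.2718, 0.2166]
ee_rot: [-3.141, 0.023, -0.739]
force: [1.7, -0.0, -15.4]
finger_gap: 0.156
```

Call:
servo_tool --commands '[0.5, 0, -2, 0, -1]'

```text
t: 5.52
position: [0.5122, -0.2717, 0.2169]
ee_rot: [-3.141, 0.025, -0.739]
force: [2.8, -0.9, -17.2]
finger_gap: 0.156
```

Call:
servo_tool --commands '[0, 0, -2.3, 0, -1]'

```text
t: 5.6
position: [0.5122, -0.2717, 0.2175]
ee_rot: [-3.14, 0.026, -0.739]
force: [6.8, -3.6, -20.6]
finger_gap: 0.154
```

Call:
servo_tool --commands '[0, 0, -2.3, 0, -1]'

```text
t: 5.68
position: [0.5122, -0.2717, 0.2195]
ee_rot: [-3.14, 0.027, -0.739]
force: [0.4, 0.5, -3.6]
finger_gap: 0.158
```

Call:
servo_tool --commands '[0, 0, -2.2, 0, -1]'

```text
t: 5.77
position: [0.5123, -0.2717, 0.223]
ee_rot: [-3.14, 0.027, -0.739]
force: [-3.2, 2.2, -3.7]
finger_gap: 0.154
```

Click 2 at z≈0.2185 (about 16 mm on). Now the third.

Call:
servo_tool --commands '[0, 0, -1.5, 0, -1]'

```text
t: 5.85
position: [0.5123, -0.2717, 0.2263]
ee_rot: [-3.141, 0.027, -0.739]
force: [-3.1, 2.6, -3.0]
finger_gap: 0.154
```

Call:
servo_tool --commands '[0, 0, -1.5, 0, -1]'

```text
t: 5.93
position: [0.5123, -0.2718, 0.2294]
ee_rot: [-3.141, 0.026, -0.739]
force: [-3.7, 2.9, -3.8]
finger_gap: 0.154
```

Call:
servo_tool --commands '[0, 0, -1.5, 0, -1]'

```text
t: 6.02
position: [0.5123, -0.2717, 0.2318]
ee_rot: [-3.141, 0.026, -0.739]
force: [-0.7, -0.3, -15.7]
finger_gap: 0.149
```

Call:
servo_tool --commands '[0, 0, -1.5, 0, -1]'

```text
t: 6.1
position: [0.5122, -0.2717, 0.2325]
ee_rot: [-3.141, 0.026, -0.739]
force: [2.3, -1.2, -18.5]
finger_gap: 0.152
```

Call:
servo_tool --commands '[0, 0, -2, 0, -1]'

```text
t: 6.18
position: [0.5122, -0.2717, 0.233]
ee_rot: [-3.141, 0.027, -0.739]
force: [3.8, -1.6, -18.7]
finger_gap: 0.152
```

Call:
servo_tool --commands '[0, 0, -2, 0, -1]'

```text
t: 6.27
position: [0.5122, -0.2717, 0.2335]
ee_rot: [-3.141, 0.027, -0.739]
force: [3.6, -1.6, -19.4]
finger_gap: 0.152
```

Call:
servo_tool --commands '[0, 0, -1.8, 0, -1]'

```text
t: 6.35
position: [0.5121, -0.2717, 0.2341]
ee_rot: [-3.14, 0.028, -0.739]
force: [3.2, -1.1, -14.9]
finger_gap: 0.155
```

Call:
servo_tool --commands '[0, 0, -1.8, 0, -1]'

```text
t: 6.43
position: [0.5122, -0.2717, 0.237]
ee_rot: [-3.14, 0.028, -0.739]
force: [-3.2, 2.7, -3.1]
finger_gap: 0.154
```

Click 3 came at about 0.235. Holding now, then letting down.

Call:
servo_tool --commands '[0, 0, 0, 0, -1, 0, 0, 0, 0, -1]'

```text
t: 6.6
position: [0.5122, -0.2717, 0.2391]
ee_rot: [-3.141, 0.028, -0.739]
force: [-3.6, 3.1, -2.4]
finger_gap: 0.152
```

Call:
servo_tool --commands '[0, 0, 0, 0, -1]'

```text
t: 6.68
position: [0.5122, -0.2717, 0.2402]
ee_rot: [-3.141, 0.027, -0.739]
force: [-2.8, 3.1, -3.2]
finger_gap: 0.156
```

Call:
servo_tool --commands '[0, 0, 1.5, 0, -1]'

```text
t: 6.77
position: [0.5122, -0.2717, 0.24]
ee_rot: [-3.141, 0.026, -0.739]
force: [-3.6, 2.6, -3.3]
finger_gap: 0.152
```

Call:
servo_tool --commands '[0, 0, 1.5, 0, -1]'

```text
t: 6.85
position: [0.5122, -0.2717, 0.2393]
ee_rot: [-3.141, 0.026, -0.739]
force: [-3.4, 2.4, -3.0]
finger_gap: 0.156
```

Call:
servo_tool --commands '[0, 0, 1, 0, -1]'

```text
t: 6.93
position: [0.5122, -0.2717, 0.2386]
ee_rot: [-3.141, 0.025, -0.739]
force: [-2.3, 2.2, -2.0]
finger_gap: 0.151
```

Call:
servo_tool --commands '[0, 0, 1, 0, -1]'

```text
t: 7.02
position: [0.5122, -0.2717, 0.2378]
ee_rot: [-3.141, 0.025, -0.739]
force: [-1.9, 2.9, -3.3]
finger_gap: 0.152
```

Call:
servo_tool --commands '[0, 0, 1, 0, -1]'

```text
t: 7.1
position: [0.5122, -0.2717, 0.2368]
ee_rot: [-3.141, 0.025, -0.739]
force: [-2.2, 2.9, -3.4]
finger_gap: 0.153
```

Call:
servo_tool --commands '[0, 0, 1, 0, -1]'

```text
t: 7.18
position: [0.5123, -0.2717, 0.2364]
ee_rot: [-3.141, 0.025, -0.739]
force: [-5.3, 4.2, 4.1]
finger_gap: 0.152
```

Call:
servo_tool --commands '[0, 0, 1, 0, -1]'

```text
t: 7.27
position: [0.5123, -0.2717, 0.2364]
ee_rot: [-3.141, 0.024, -0.739]
force: [-5.5, 5.1, 4.2]
finger_gap: 0.158
```

Resting at rise 48.1 mm. Neutralise the load, then open.

Call:
servo_tool --commands '[-0.7, 0, 0, 0, -1, -0.7, 0, 0, 0, -1]'

```text
t: 7.43
position: [0.5122, -0.2717, 0.2368]
ee_rot: [-3.141, 0.022, -0.739]
force: [0.9, 0.7, -3.0]
finger_gap: 0.15
```

Call:
servo_tool --commands '[0, 0, 0, 0, -0.3, 0, 0, 0, 0, 0, 0, 0, 0, 0, 0.2, 0, 0, 0, 0, 0.2, 0, 0, 0, 0, 0.2]'

```text
t: 7.85
position: [0.5124, -0.272, 0.2371]
ee_rot: [-3.141, 0.021, -0.739]
force: [-0.5, 0.4, -0.5]
finger_gap: 0.598
```

```bash
python3 - <<'E'
from h import *
go(.5,-.27,.34)
for n in("wrist","side"):
    c=cam(n);im,d=ctrl.get_image(n);P=cloud(n,d,c)
    cv2.imwrite(f"pics/{n}4.png",im[...,::-1])
    m=(P[...,2]>.2)&(P[...,2]<.24)&(np.hypot(P[...,0]-.577,P[...,1]+.33)<.044)
    print(n,m.sum(),np.median(P[m][:,2]))
    m=(P[...,2]>.2)&(P[...,2]<.24)&(np.hypot(P[...,0]-.577,P[...,1]+.33)<.055);Q=P[m];print(cv2.minEnclosingCircle(Q[:,:2].astype(np.float32)))
E
```

```text
shift [ -12.7    6.8 -102.7] turn None | t 7.85 pos [ 0.5124 -0.272   0.2371] rpy [-179.96    1.23  -42.35] F [-0.47  0.45 -0.47] gap 0.598 j [-0.7   0.18  1.56  0.    1.42  1.61]
wrist 25023 0.2231766623209744
((0.5737475752830505, -0.327181875705719), 0.05075063183903694)
side 210 0.22214681759334193
((0.5732380151748657, -0.32840293645858765), 0.0508253388106823)
```

View pics/wrist4.png

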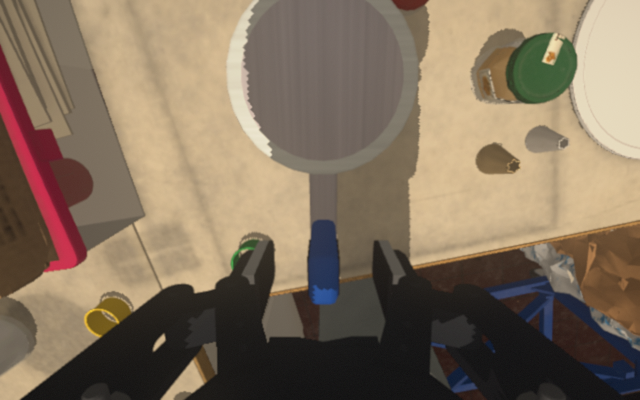

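Plate top is now 0.2232, up from 0.1751, so the rise is 48.1 mm as felt, and the tab is free. Next the ring.

```bash
python3 -c "
from h import *
go(.477,.168,.32,-32)"
```

```text
shift [-324.1 -301.4  -75.8] turn -10.345587716052307 | t 7.95 pos [ 0.5123 -0.2719  0.2369] rpy [-179.96    1.26  -42.35] F [-0.2  -0.58 -1.05] gap 0.601 j [-0.7   0.18  1.56  0.    1.42  1.61]
```

Call:
servo_tool --commands '[0, 0, -40, 0, 0.4, 0, 0, -76, 0, 1, -28, -26, -76, -2, 1, -56, -52, -76, -4, 1, -84, -78, -76, -6, 1, -112, -104, -76, -8, 1, -140, -130, -76, -10, 1, -168, -156, -76, -10, 1, -196, -182, -76, -10, 1, -224, -208, -76, -10, 1]'

```text
t: 8.78
position: [0.4876, 0.0333, 0.3182]
ee_rot: [-3.137, 0.021, -0.565]
force: [-0.4, -0.2, -0.0]
finger_gap: 0.998
```

```bash
python3 -c "
from h import *
go(.477,.168,.25,-32)"
```

```text
shift [ -79.6 -107.7   70.4] turn -0.36013109475453575 | t 8.7833 pos [0.4876 0.0333 0.3182] rpy [-179.73    1.19  -32.36] F [-0.38 -0.21 -0.03] gap 0.998 j [-0.19 -0.1   1.69  0.01  1.57  1.95]
```

Call:
servo_tool --commands '[-23, -32, 0, 0, 1, -46, -64, 20, 0, 1, -69, -96, 40, 0, 1, -80, -108, 70, 0, 1, -80, -108, 70, 0, 1, -80, -108, 70, 0, 1, -80, -108, 70, 0, 1]'

```text
t: 9.37
position: [0.4774, 0.168, 0.2514]
ee_rot: [-3.136, 0.019, -0.565]
force: [0.9, 1.1, 0.9]
finger_gap: 1.002
```

```bash
python3 - <<'E'
from h import *
from scipy.optimize import least_squares
go(.477,.168,.20,-32)
c=cam("wrist");im,d=ctrl.get_image("wrist")
cv2.imwrite("pics/w5.png",im[...,::-1]);P=cloud("wrist",d,c)
m=(np.hypot(P[...,0]-.478,P[...,1]-.168)<.05)&(P[...,2]>.012)&(P[...,2]<.04)
Q=P[m];print(len(Q),Q.max(0),cv2.minEnclosingCircle(Q[:,:2].astype(np.float32)))
T=Q[Q[:,2]>.026];f=lambda p:np.hypot(T[:,0]-p[0],T[:,1]-p[1])-.0255
print(len(T),least_squares(f,[.478,.168],loss="soft_l1",f_scale=.002).x,cv2.minEnclosingCircle(T[:,:2].astype(np.float32)))
E
```

```text
shift [ 0.6  0.5 51.4] turn -0.36454952562357335 | t 9.3667 pos [0.4774 0.168  0.2514] rpy [-179.7     1.11  -32.36] F [0.86 1.11 0.88] gap 1.002 j [ 0.09 -0.03  1.75  0.02  1.43  2.22]
453 [0.50408905 0.19620241 0.03323581] ((0.4780770242214203, 0.1702098846435547), 0.026334624737501144)
342 [0.4783459  0.16996904] ((0.4780770242214203, 0.1702098846435547), 0.026334624737501144)
```

View pics/w5.png

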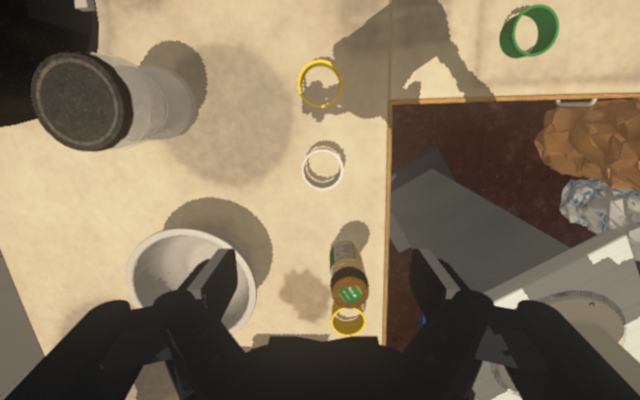

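The ring is at (322,168) in the wrist view, or (0.478, 0.170), with a radius of 26.3 mm. The spice jar at (348,270) is clear.

```bash
python3 -c "
from h import *
go(.4781,.1701,.005,-32.4)"
```

```text
shift [  3.3  -0.6 247. ] turn -0.019246516680397008 | t 9.4167 pos [0.478  0.1676 0.252 ] rpy [-179.64    1.05  -32.42] F [0.29 0.34 0.46] gap 1.0 j [ 0.09 -0.03  1.75  0.02  1.43  2.22]
```

Call:
servo_tool --commands '[0, -0.6, 40, 0, 1, 1, -0.6, 80, 0, 1, 1, -0.6, 120, 0, 1, 2, -0.6, 160, 0, 1, 2, -0.6, 195, 0, 1, 3, -0.6, 215, 0, 1, 3, -0.6, 215, 0, 1, 3, -0.6, 215, 0, 1, 3, -0.6, 215, 0, 1]' --grip_force 20

```text
t: 10.17
position: [0.4809, 0.1693, 0.0397]
ee_rot: [-3.132, 0.014, -0.567]
force: [-0.2, -1.0, -0.4]
finger_gap: 1.005
```

```bash
python3 -c "
from h import *
go(.4781,.1701,.005,-32.4)
im,d=ctrl.get_image('wrist');cv2.imwrite('pics/w6.png',im[...,::-1])"
```

```text
shift [-2.3  1.2 34.7] turn -0.08515724915415035 | t 10.1667 pos [0.4809 0.1693 0.0397] rpy [-179.48    0.83  -32.49] F [-0.17 -0.98 -0.41] gap 1.005 j [0.09 0.24 1.92 0.02 0.99 2.22]
```

View pics/w6.png

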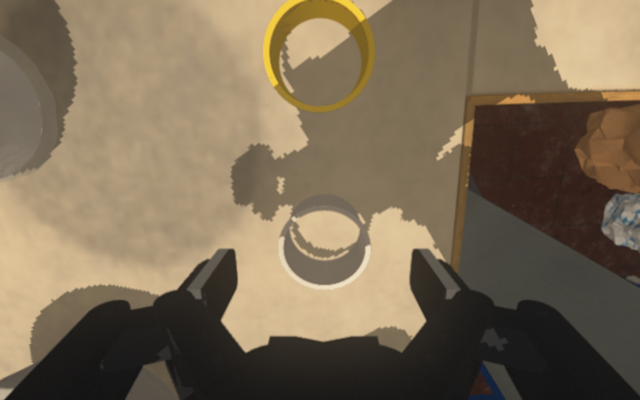

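The ring (324, ~245) is centred between the fingers (236 and 411), so I'll go down and grip.

Call:
servo_tool --commands '[-2, 0, 20, 0, 1, -2, 0, 34, 0, 1, -2, 0, 34, 0, 1, -2, 0, 34, 0, 1]'

```text
t: 10.55
position: [0.4801, 0.1711, 0.0073]
ee_rot: [-3.131, 0.013, -0.567]
force: [0.5, 0.3, -0.4]
finger_gap: 0.999
```

Call:
servo_tool --commands '[0, 0, 0, 0, 0.5, 0, 0, 0, 0, 0.3, 0, 0, 0, 0, 0, 0, 0, 0, 0, -1, 0, 0, 0, 0, -1, 0, 0, 0, 0, -1, 0, 0, 0, 0, -1]' --grip_force 20

```text
t: 11.13
position: [0.4814, 0.1713, 0.0089]
ee_rot: [-3.129, 0.011, -0.567]
force: [-0.9, 0.2, 7.1]
finger_gap: 0.596
```

```bash
python3 -c "
from h import *
go(.4781,.1701,.15,-32.4)
im,d=ctrl.get_image('wrist');cv2.imwrite('pics/w7.png',im[...,::-1])"
```

```text
shift [  -3.7    1.1 -141.1] turn -0.06155683613374663 | t 11.1333 pos [0.4814 0.1713 0.0089] rpy [-179.3     0.6   -32.46] F [-0.86  0.18  7.06] gap 0.596 j [0.1  0.29 1.93 0.02 0.92 2.22]
```

View pics/w7.png

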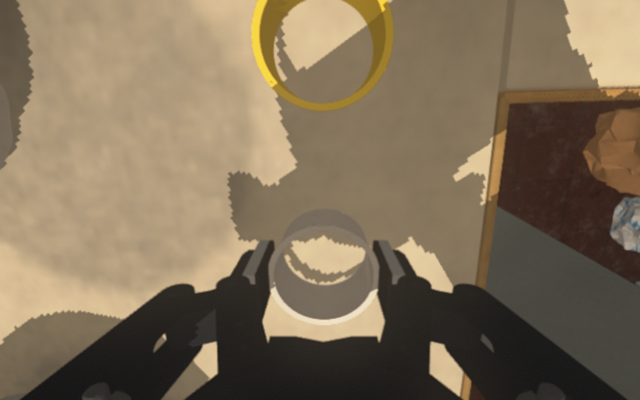

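Gripped (51 mm opening). Lift and carry.

Call:
servo_tool --commands '[0, 0, -10, 0, -1, 0, 0, -40, 0, -1, 0, 0, -80, 0, -1, 0, 0, -120, 0, -1, 0, 0, -160, 0, -1, 0, 0, -200, 0, -1, 0, 0, -240, 0, -1, 0, 0, -280, 0, -1, 0, 0, -310, 0, -1, 0, 0, -310, 0, -1]'

```text
t: 12.02
position: [0.485, 0.1666, 0.3281]
ee_rot: [-3.12, -0.001, -0.566]
force: [0.9, -0.1, 0.2]
finger_gap: 0.591
```

```bash
python3 -c "
from h import *
go(.577,-.330,.32,-42.4)
im,d=ctrl.get_image('wrist');cv2.imwrite('pics/w8.png',im[...,::-1])"
```

```text
shift [344.1 369.8   0.7] turn 9.944521873580129 | t 12.0167 pos [0.485  0.1666 0.3281] rpy [-1.7879e+02 -7.0000e-02 -3.2460e+01] F [ 0.92 -0.11  0.23] gap 0.591 j [ 0.09 -0.07  1.64  0.02  1.55  2.22]
```

View pics/w8.png

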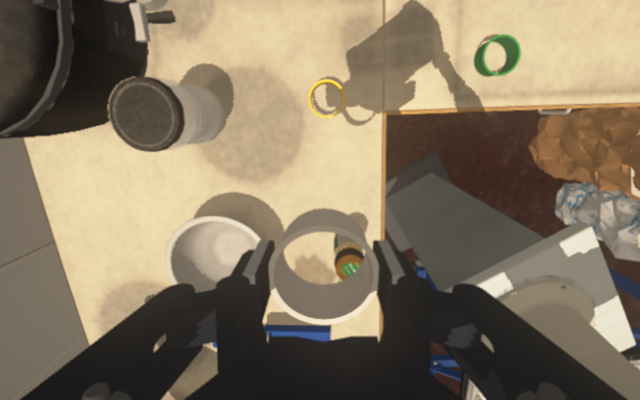

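Call:
servo_tool --commands '[25, 27, 0, 1, -1, 51, 55, 0, 2, -1, 78, 84, 0, 3, -1, 105, 113, 0, 4, -1, 132, 142, 0, 5, -1, 159, 171, 0, 6, -1, 186, 200, 0, 7, -1, 213, 229, 0, 8, -1, 240, 258, 0, 9, -1, 260, 280, 0, 10, -1]'

```text
t: 12.9
position: [0.5521, -0.2119, 0.3166]
ee_rot: [-3.126, 0.009, -0.744]
force: [0.2, 0.6, -0.6]
finger_gap: 0.591
```

```bash
python3 -c "
from h import *
go(.577,-.330,.32,-42.4)"
```

```text
shift [98.2 70.  -5.3] turn -0.20632263370023907 | t 12.9 pos [ 0.5521 -0.2119  0.3166] rpy [-179.08    0.49  -42.61] F [ 0.16  0.63 -0.61] gap 0.591 j [-0.58  0.16  1.43  0.02  1.56  1.73]
```

Call:
servo_tool --commands '[25, 18, -5, 0, -1, 55, 39, -5, 0, -1, 80, 57, -5, 0, -1, 98, 70, -5, 0, -1, 98, 70, -5, 0, -1, 98, 70, -5, 0, -1, 98, 70, -5, 0, -1]'

```text
t: 13.48
position: [0.5765, -0.3289, 0.3187]
ee_rot: [-3.125, 0.011, -0.743]
force: [0.0, -0.3, 0.2]
finger_gap: 0.588
```

```bash
python3 - <<'E'
from h import *
go(.577,-.330,.245,-42.4)
c=cam("wrist");im,d=ctrl.get_image("wrist");cv2.imwrite("pics/w9.png",im[...,::-1]);P=cloud("wrist",d,c)
m=(abs(P[...,2]-.2232)<.006)&(np.hypot(P[...,0]-.577,P[...,1]+.33)<.056)
Q=P[m];print("plate",len(Q),np.median(Q[:,2]),cv2.minEnclosingCircle(Q[:,:2].astype(np.float32)))
p=ctrl.sense()["position"]
b=np.zeros(m.shape,bool);b[200:330,272:378]=1
m=b&(P[...,2]>p[2]-.012)&(P[...,2]<p[2]+.03)
Q=P[m];print("ring",len(Q),Q.min(0),Q.max(0),cv2.minEnclosingCircle(Q[:,:2].astype(np.float32)))
E
```

```text
shift [ 1.9  1.7 73.7] turn -0.1864921897654881 | t 13.4833 pos [ 0.5765 -0.3289  0.3187] rpy [-179.06    0.62  -42.59] F [ 0.03 -0.31  0.21] gap 0.588 j [-0.71  0.36  1.19  0.02  1.6   1.61]
plate 8005 0.22328193236659236 ((0.5742288827896118, -0.32910171151161194), 0.05069660767912865)
ring 6726 [ 0.54899443 -0.35591662  0.30869495] [ 0.60151456 -0.30186911  0.3424018 ] ((0.57583087682724, -0.3292517066001892), 0.028321851044893265)
```

View pics/w9.png

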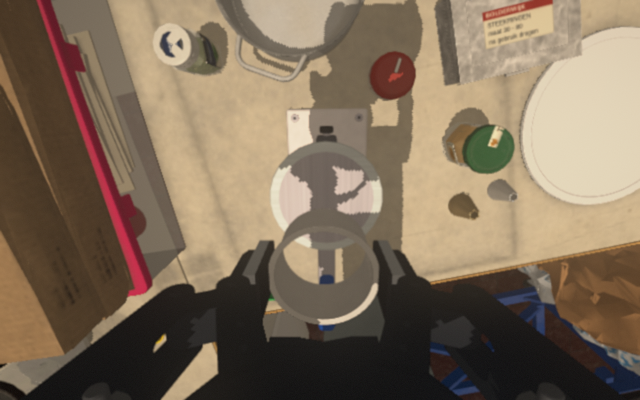

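Ring centre is (0.576, -0.329), bottom about 0.309, within 2 mm of the plate axis. Lowering.

Call:
servo_tool --commands '[1.5, 0.5, 25, 0, -1, 1.7, 1, 50, 0, -1, 1.9, 1.5, 68, 0, -1, 1.9, 1.5, 73.7, 0, -1, 1.9, 1.5, 76, 0, -1, 1.9, 1.5, 76, 0, -1, 1.9, 1.5, 76, 0, -1]'

```text
t: 14.12
position: [0.578, -0.3296, 0.2451]
ee_rot: [-3.125, 0.007, -0.742]
force: [0.6, -0.7, 0.1]
finger_gap: 0.591
```

Call:
servo_tool --commands '[0, 0, 3, 0, -1, 0, 0, 5, 0, -1, 0, 0, 7, 0, -1]'

```text
t: 14.37
position: [0.5785, -0.3297, 0.239]
ee_rot: [-3.125, 0.005, -0.742]
force: [0.5, -0.3, -0.6]
finger_gap: 0.593
```

Call:
servo_tool --commands '[0, 0, 1.5, 0, -1, 0, 0, 1.5, 0, -1]'

```text
t: 14.53
position: [0.5784, -0.3297, 0.2373]
ee_rot: [-3.125, 0.006, -0.742]
force: [0.2, -0.3, -0.8]
finger_gap: 0.594
```

Contact is expected at a TCP height of about 0.232.

Call:
servo_tool --commands '[0, 0, 1.5, 0, -1, 0, 0, 2.5, 0, -1, 0, 0, 2.5, 0, -1]'

```text
t: 14.78
position: [0.5783, -0.3296, 0.2344]
ee_rot: [-3.125, 0.006, -0.742]
force: [-0.5, 0.9, -1.1]
finger_gap: 0.588
```

Call:
servo_tool --commands '[0, 0, 1, 0, -1, 0, 0, 1, 0, -1]'

```text
t: 14.95
position: [0.5782, -0.3295, 0.2331]
ee_rot: [-3.125, 0.007, -0.742]
force: [-0.2, -0.5, -1.0]
finger_gap: 0.597
```

Call:
servo_tool --commands '[0, 0, 1, 0, -1, 0, 0, 1, 0, -1]'

```text
t: 15.12
position: [0.5783, -0.3295, 0.232]
ee_rot: [-3.125, 0.006, -0.742]
force: [0.1, -0.0, -0.6]
finger_gap: 0.593
```

Call:
servo_tool --commands '[0, 0, 0.7, 0, -1, 0, 0, 0.7, 0, -1]'

```text
t: 15.28
position: [0.5784, -0.3297, 0.2318]
ee_rot: [-3.125, 0.006, -0.742]
force: [-0.4, -0.3, 1.4]
finger_gap: 0.593
```

Call:
servo_tool --commands '[0, 0, 0.7, 0, -1, 0, 0, 0.7, 0, -1]'

```text
t: 15.45
position: [0.5785, -0.3297, 0.2317]
ee_rot: [-3.125, 0.005, -0.742]
force: [-0.5, 0.5, 3.2]
finger_gap: 0.593
```

Contact is light (1–3 N). Opening.

Call:
servo_tool --commands '[0, 0, 0, 0, 0.4, 0, 0, 0, 0, 0.6, 0, 0, 0, 0, 0.8, 0, 0, 0, 0, 1, 0, 0, 0, 0, 1, 0, 0, 0, 0, 1]'

```text
t: 15.95
position: [0.5784, -0.3297, 0.2315]
ee_rot: [-3.125, 0.005, -0.742]
force: [-0.6, -0.6, -0.8]
finger_gap: 1.003
```

Call:
servo_tool --commands '[0, 0, -15, 0, 1, 0, 0, -40, 0, 1, 0, 0, -75, 0, 1, 0, 0, -100, 0, 1, -40, 0, -120, 0, 1, -80, 0, -120, 0, 1, -80, 0, -120, 0, 1, -80, 0, -120, 0, 1]'

```text
t: 16.62
position: [0.5175, -0.2761, 0.352]
ee_rot: [-3.125, 0.006, -0.742]
force: [-0.3, 0.4, -0.0]
finger_gap: 0.997
```

```bash
python3 - <<'E'
from h import *
go(.577,-.330,.245,-42.4)
for n in("wrist","side"):
    c=cam(n);im,d=ctrl.get_image(n);P=cloud(n,d,c);cv2.imwrite(f"pics/{n}10.png",im[...,::-1] if n=="wrist" else cv2.resize(im[90:210,200:400],None,fx=4,fy=4,interpolation=cv2.INTER_CUBIC)[...,::-1])
    D=np.hypot(P[...,0]-.577,P[...,1]+.33)
    m=(abs(P[...,2]-.2232)<.005)&(D<.056)&(D>.03);Q=P[m];print(n,"plate z",np.median(Q[:,2]))
    m=(P[...,2]>.235)&(P[...,2]<.265)&(D<.05);Q=P[m];print("ring",len(Q),Q.max(0),cv2.minEnclosingCircle(Q[:,:2].astype(np.float32)))
    T=Q[Q[:,2]>.25];A=np.c_[T[:,:2],np.ones(len(T))];k=np.linalg.lstsq(A,T[:,2],rcond=None)[0];print("rim slope",k[:2],np.median(T[:,2]))
E
```

```text
shift [ 80.9   1.4 106.6] turn -0.08694360248466637 | t 16.6167 pos [ 0.5175 -0.2761  0.352 ] rpy [-179.06    0.33  -42.49] F [-0.33  0.41 -0.04] gap 0.997 j [-0.7   0.14  1.38  0.02  1.62  1.61]
wrist plate z 0.22305505037848333
ring 1225 [ 0.60291698 -0.30259329  0.25596197] ((0.5768155455589294, -0.32874730229377747), 0.02651185169816017)
rim slope [-0.00572322  0.00610133] 0.25363725419609334
side plate z 0.2218722786443523
ring 180 [ 0.59961887 -0.30108027  0.25423513] ((0.5772197246551514, -0.32692402601242065), 0.02859325520694256)
rim slope [-0.01007569 -0.00584872] 0.25257345601619785
```

View pics/wrist10.png

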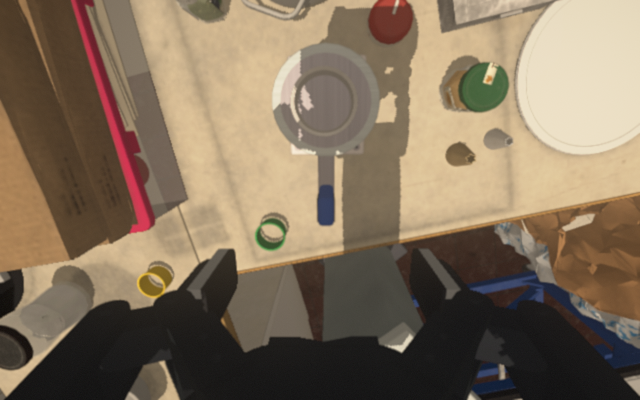

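View pics/side10.png

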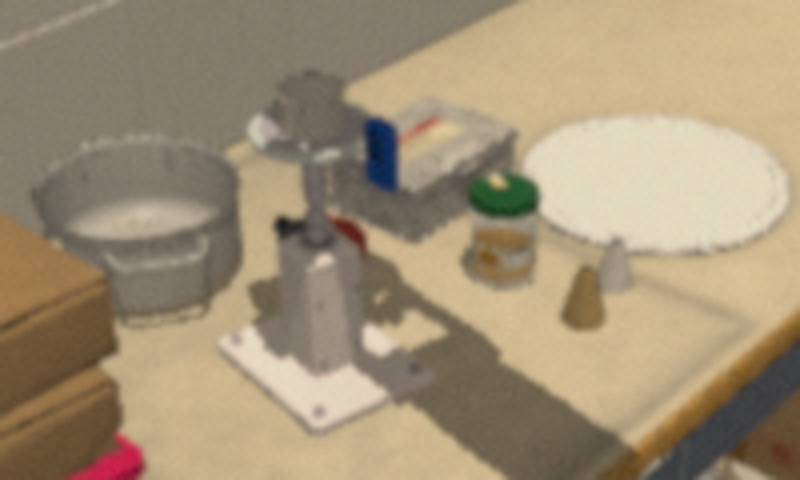

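The ring stands upright, centred on the plate at (325,100), within about 2 mm. The plate is still at 0.223, and the gripper is clear and still.

```bash
python3 -c "
from h import *
print(ctrl.finish_job())"
```

```text
the job is handed in; nothing more can be done
None
```

I raised the column three clicks, let it down onto the catch and released the tab. Then I stood the steel ring upright on the plate and handed the job in. The clock read about 16.7 s of the 72 s allowed. The hand-in gave no verdict.

**Clicks:** The pull dropped sharply at about 15, 30 and 47 mm of rise. After letting down, the column came to rest at 48.1 mm by both the arm's position and the wrist camera (plate top from 0.1751 to 0.2232 m). That is within the band for three clicks.

**Last checks:**
- **Plate:** its height was unchanged after the ring was placed.
- **Ring:** it is about 1–3 mm from the plate's centre. Its rim is level to about 0.01 rad and 30.5 mm above the plate, against a nominal 31 mm.
- **Surroundings:** the gripper was open and clear at hand-in. I didn't touch any bystander, and the timer and honey jar looked unmoved in the last picture. I didn't re-measure any of them.

**What disagreed:**
- **Pull before the clicks:** it read up to about 20 N, above the 12.5 N I expected from the description. I put this down to sideways load and arm motion. The 25 N column-to-stand limit can't be measured directly, but the pull stayed under it throughout.
- **Letting down:** the downward push on the catch read about 4 N.
- **Side camera:** it read heights about 1 mm lower than the wrist camera, within calibration.

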